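# Index the tile-marking swing arm over the red tile

### The arm

A 6-joint arm with a two-finger parallel gripper is mounted at the origin on the work surface. World frame = base frame: x ahead of the robot, y to its left, z up, the work surface at z = 0. Lengths are in m, angles in degrees, forces in N, time in s.
With the tool pointing down it reaches from about 0.4 to 0.825 m from the base axis. Payload 7 kg.
Tool frame: the origin (TCP) lies midway between the tips of the shut fingers; the grasp point (between the pads) lies 19 mm behind it; z points along the fingers, y is the line along which they close (so a half turn about z gives the same grasp; the last joint's range is limited). The gripper opens to 88 mm and grips with 3 to 60 N. Pads are 19 mm wide; open, the fingers measure 130 mm over their backs; the gripper's body (78 mm by 193 mm) begins 47 mm behind the grasp point.
Start: joints at [-47.034, 20.546, 0.682, 0, -70.136, -16.507], TCP at [0.301, -0.604, 0.227] pointing down, gripper open.
Joint ranges: [-176.03, 176.03], [-82.01, 121.73], [-58.28, 71.71], [-173.87, 95.51], [-174.79, -0.11], [-173.66, 173.66]. Speed limits (degrees/s): [136.94, 136.94, 172.46, 180, 180, 180].

### API

Orientations are given as [roll, pitch, yaw] about the fixed x, y, z axes, in that order (R = Rz(yaw) Ry(pitch) Rx(roll)).
In Python, from plant import r, eyes, workorder gives the robot as it stands.
- The arm moves only by the tool step_arm, never from a script. Its argument "plan" is a list of rows, each a list of 5 numbers: the shift along the tool's x, y, z each as a share of 25 cm, from -1 to 1, then the turn about the tool's z as a share of 60 degrees, from -1 to 1, then the finger opening in mm, from 0 to 87.6. In form: [[x, y, z, turn, jaw], ...]. A call has 1 to 12 rows; each row is the pose to reach, as a shift and turn from the pose commanded when the call began, along the tool's axes at that moment; what a row does not reach only later rows make up. A row lasts 1/12 s, in which the tool goes at most 41.7 mm and 7.16 degrees, less where a joint would pass 70% of its speed; a pose out of reach is approached as far as the arm can. A call with a number of a shift or a turn outside -1 to 1 is refused whole. A call with a gripper value outside its range is refused whole. The fingers move at their own pace and stop on an object; "newtons" is the grip in N (left out, the last holds). Time passes only in rows, so rows that repeat a pose let the fingers close. It gives the time, the measured TCP pose, the force, the opening and the grip force at its end, in the units of the state.
- r.get_state(): the state, without advancing time (a new reading comes with each control period).
- eyes.capture(name): name is "scene" or "top"; returns the picture (420x560x3 uint8, red, green, blue); there is no depth.
- eyes.camera_model(name): a dict with "fov_y" (degrees; the focal length in pixels is half the picture's height over the tangent of half this angle, whatever the lens; pixels are square), "cx", "cy" (the principal point, pixels), "world_to_cam" (4x4, takes a point from world to camera coordinates). Camera axes: x right, y up, looking along -z (the intrinsics and any distortion apply to the point x, -y, -z); pixel columns grow to the right and rows downward; lengths in m; the calibration is good to about 2 mm. A picture is of the moment at which its call begins. camera_model takes no time and is no camera call.
- workorder.close_job(): hands the job in; it is judged then, once.
The state is a dict: "time_s": time; "joints": joint angles; "qd": joint speeds; "joint_torque": joint torques, N m; "tcp_pos": TCP position; "eef_rot": TCP orientation; "contact_force": force on the tool from outside, world axes, zero at the start; "moment": the same for the moment, N m; "gripper_width": finger opening in m; "gripper_force": force on a finger pad.
Only numpy, scipy, OpenCV 4.12 (cv2) and the standard library are available. Lean on these libraries where they do the work, as an engineer would, in place of code of your own. Each camera call takes 0.05 s, during which the arm holds its last target. There are 200 camera calls.

### The job

Lift the tall white glue jar out of the way of the marking stand's swing arm and stand it upright on the round cork coaster. Then press down the yellow lever pad to lift the arm's sprung locking plunger, swing the arm round until its brass marking ring is over the red tile, and let the plunger drop fully home in its notch there so that the arm is locked. Do not tip the jar over, and leave the tiles, tile stack, bottle and mug where they are.

Things in the scene. Friction and masses are not known exactly. Their poses are not given: they have to be found in the camera images.
- pivot (a point): On the marking stand's vertical swing axis, at the top of its steel index drum (radius 60 mm, 45 mm above the bench). x axis points to the middle tile nest, z up. Three tiles lie 140 mm from the axis at -50, 0 and +50 degrees from this x axis (anticlockwise positive). The drum's top has a wide parking notch and one notch for each tile.
- stand: The stand's green bed, fixed, 12 mm thick, origin on the bench on the swing axis, x towards the middle nest. The plate reaches from 25 mm behind the axis to 190 mm ahead and 155 mm to either side; round the axis is a foot of radius 78 mm; elsewhere behind the axis is bare bench.
- head (a joint): Swing of the arm, rad, growing anticlockwise from above, range -0.12 to 2.72. Starts at -0.08 to 0.08, the parking notch (at 0 the ring points -100 degrees from the pivot's x axis). The plunger drops home at 0.873, 1.745 and 2.618 (ring over a tile), each within about 0.03. Turns only with the plunger lifted, with light friction (1 N at the pad); stays where left.
- marking_ring (a point): Centre of the underside of the brass marking ring (44 mm across, 22 mm high) at the front end of the aluminium swing arm, 140 mm from the swing axis, 45 mm above the bench. Its x axis points away from the swing axis along the arm.
- plunger (a joint): Height of the sprung steel plunger (red collar on top) above home, m. 0 is fully home (10 mm deep in a notch); the tip rides on the drum's top at 0.010; 0.0135 is the upper stop. It stands in the arm on the pad's side, 50 mm from the swing axis. A spring presses it down. It moves with the lever: 0.035 m per rad of lever.
- lever (a joint): Rocking lever on the rear of the arm, rad: 0 with the plunger home; 0.385 fully pressed (plunger 13.5 mm up); 0.29 where the plunger's tip rides on the drum's top. Pressing its pad takes about 6 N to start, 10 N fully down. Released, it springs back, but stays part-way down while the plunger rests on the drum's top between notches.
- pad (a point): Centre of the upper face of the yellow press pad on the lever, 128 mm from the swing axis, opposite the ring; 90.5 mm above the bench, sinking 16 mm when fully pressed (tips about 19 mm down, as it tilts outwards). Pad 56 mm long (radially), 60 wide; two upright cheeks 17 mm high along its sides, 50 mm apart inside: shut fingers fit between them to press and to push the arm round. x axis: to the swing axis.
- red_tile_top (a point): Centre of the top face of the red tile (dark red, white inlay; 80 x 80 x 12 mm, top 24 mm above the bench) in any of the three nests: the one to be marked.
- teal_tile_top (a point): Centre of the top of the teal tile with white inlay (80 x 80 x 12 mm) in another nest. Leave alone.
- white_tile_top (a point): Centre of the top of the white tile with blue inlay (80 x 80 x 12 mm) in another nest. Leave alone.
- jar_center (a point): Centre (half-way up) of the closed white glue jar with orange lid, 52 mm across, 150 mm tall, about 0.3 kg, standing on the bench in the way of the lever pad. z is its axis. The top 35 mm stands above all of the swing arm.
- coaster_top (a point): Centre of the top of the round cork coaster, 90 mm across and 6 mm thick, fixed on the bench to the left or right of the stand.
- tile_stack: Stack of four tiles, about 98 mm square and 46 mm high, origin under its centre. Leave alone.
- bottle: Green bottle with blue cap, 56 mm across and 140 mm tall, standing to the right of the stand, origin under its centre. Leave alone.
- mug: Blue mug, 76 mm across and 90 mm tall, origin under its centre. Leave alone.

How it is judged:
By the outcome, as a careful person would: the job done as asked, in the order asked, and still so for the second after the job is handed in, with the robot touching nothing.
It also fails if it takes over 72 s, if anything falls off the work surface, if the arm or the gripper's body presses on something with over 40 N, if the wrist force passes 120 N, or if a joint passes its speed limit or range.

## Working session

There is one attempt and no reset: what is moved stays moved. The work goes in short steps, Python scripts to look and compute and a tool call to move; the robot and the scene stay as the last step left them, time stands still between calls to the robot, and variables do not carry over. Pictures are saved under pics/ and viewed, at most 10 in all, crops included, and the job is handed in when it is done.

Besides the shell and the picture viewer there is one more tool, called after "Call:" as name([rows], argument=value, ...), one row to a line, values as JSON. step_arm: Moves the arm, as the interface text tells. Its arguments: {"type":"object","properties":{"plan":{"type":"array"},"newtons":{"type":"number"}},"required":["plan"]}

```bash
mkdir -p pics; ls
cat > h.py <<'E'
import numpy as np, cv2
from plant import r, eyes, workorder
def snap(n,f):
    im=eyes.capture(n); cv2.imwrite('pics/'+f,cv2.cvtColor(im,cv2.COLOR_RGB2BGR)); return im
E
python3 - <<'E'
from h import *
for n in('scene','top'):
    snap(n,n+'0.png'); print(eyes.camera_model(n))
s=r.get_state(); print(s['time_s'],s['tcp_pos'],s['eef_rot'])
E
```

```text
pics
{'fov_y': 49.076783274200125, 'cx': 280.558662703261, 'cy': 206.21546476552535, 'world_to_cam': array([[-0.38160328,  0.9242423 ,  0.01245429,  0.24147776],
       [-0.77963938, -0.32907876,  0.53279415,  0.42722921],
       [ 0.49652933,  0.19360614,  0.84615323, -1.62299871],
       [ 0.        ,  0.        ,  0.        ,  1.        ]])}
{'fov_y': 51.2669445318955, 'cx': 273.81551667867313, 'cy': 202.31122393603093, 'world_to_cam': array([[-0.01404025, -0.99988811,  0.0051606 ,  0.00668958],
       [ 0.99270314, -0.01332082,  0.11984583, -0.6047959 ],
       [-0.11976368,  0.00680561,  0.9927791 , -1.13861763],
       [ 0.        ,  0.        ,  0.        ,  1.        ]])}
0.1 [ 0.30051195 -0.6039205   0.22573606] [ 1.79916210e+02 -8.83387472e-03 -1.53548022e+02]
```

View pics/scene0.png

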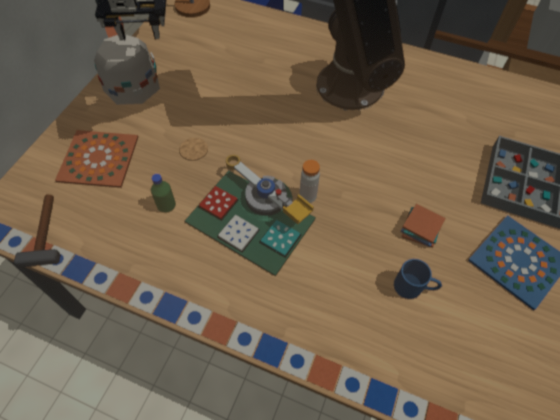

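View pics/top0.png

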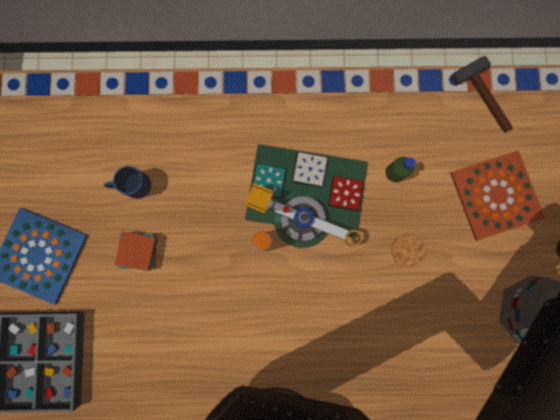

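The scene view shows the jar with its orange lid at (311,168), the pad at (298,210), the coaster at (194,149) and the red tile at (218,202). In the top view the lid is at (262,240), the pad at (260,198), the ring at (354,237), the coaster at (408,250), and the red tile at (347,192) in the -50° nest. Next I measure these.

```bash
cat >> h.py <<'E'
H,W=420,560
def ray(n,px):
    m=eyes.camera_model(n); f=H/2/np.tan(np.radians(m['fov_y']/2)); M=m['world_to_cam']
    d=np.array([(px[0]-m['cx'])/f,-(px[1]-m['cy'])/f,-1.]); R=M[:3,:3]
    return -R.T@M[:3,3], R.T@d/np.linalg.norm(d)
def plane(n,px,z):
    c,d=ray(n,px); return c+d*(z-c[2])/d[2]
def tri(a,b):
    (c1,d1),(c2,d2)=ray('top',a),ray('scene',b)
    t=np.linalg.lstsq(np.c_[d1,-d2],c2-c1,rcond=None)[0]
    p,q=c1+t[0]*d1,c2+t[1]*d2; return (p+q)/2,np.linalg.norm(p-q)
def proj(n,P):
    m=eyes.camera_model(n); f=H/2/np.tan(np.radians(m['fov_y']/2)); p=m['world_to_cam']@np.r_[P,1]
    return np.array([m['cx']-f*p[0]/p[2], m['cy']+f*p[1]/p[2]])
def blob(im,lo,hi,box):
    h=cv2.cvtColor(im,cv2.COLOR_RGB2HSV); m=cv2.inRange(h,lo,hi); k=np.zeros_like(m); x0,y0,x1,y1=box
    k[y0:y1,x0:x1]=m[y0:y1,x0:x1]; n,l,s,c=cv2.connectedComponentsWithStats(k)
    i=1+np.argmax(s[1:,4]); return c[i],s[i],l==i
E
python3 - <<'E'
from h import *
A=cv2.imread('pics/top0.png');B=cv2.imread('pics/scene0.png')
a=cv2.resize(A[135:275,235:435],None,fx=4,fy=4,interpolation=2)
b=cv2.resize(B[135:275,170:340],None,fx=4,fy=4,interpolation=2)
cv2.imwrite('pics/ca.png',a);cv2.imwrite('pics/cb.png',b)
T=A[...,::-1].copy();S=B[...,::-1].copy()
for nm,lo,hi,bt,bs in [('lid',(5,170,120),(16,255,255),(240,220,285,260),(295,155,330,185)),('pad',(17,170,120),(30,255,255),(240,175,280,220),(280,190,325,225)),('red',(170,120,60),(180,255,255),(325,170,370,215),(195,180,240,220)),('teal',(80,100,60),(98,255,255),(245,155,295,200),(255,210,305,260)),('blue cap',(105,140,60),(130,255,255),(285,200,325,235),(250,170,285,205)),('bottle',(105,140,60),(130,255,255),(385,150,420,185),(145,170,170,190))]:
    c1,s1,_=blob(T,lo,hi,bt);c2,s2,_=blob(S,lo,hi,bs)
    p,e=tri(c1,c2);print(nm,c1.round(1),s1,c2.round(1),s2,p.round(4),round(e,4))
E
```

```text
lid [261.3 240.2] [252 231  19  19 276] [311.  166.5] [304 161  15  12 154] [0.4998 0.0312 0.15  ] 0.0015
pad [258.3 198.1] [244 184  29  29 502] [298.1 210.3] [287 201  23  20 241] [0.6092 0.0391 0.0931] 0.0016Traceback (most recent call last):
  File "<stdin>", line 8, in <module>
  File "h.py", line 22, in blob
    i=1+np.argmax(s[1:,4]); return c[i],s[i],l==i
        ~~~~~~~~~^^^^^^^^^
    return _wrapfunc(a, 'argmax', axis=axis, out=out, **kwds)
    return bound(*args, **kwds)
ValueError: attempt to get argmax of an empty sequence
```

View pics/ca.png

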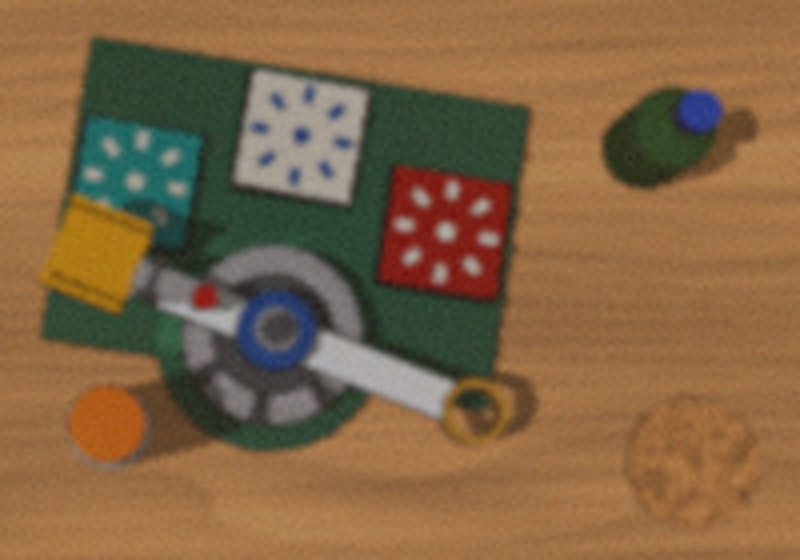

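View pics/cb.png

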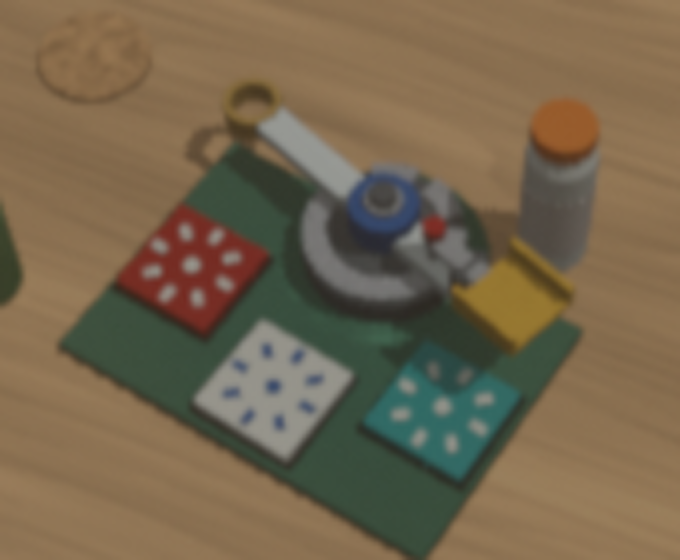

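The crops show these crop pixels:

| Item | Top | Scene |
|---|---|---|
| Lid | (107,425) | (565,130) |
| Coaster | (692,460) | (93,55) |
| Red tile | (446,231) | (192,264) |
| White tile | (302,135) | (273,386) |
| Teal tile | (136,181) | (443,406) |
| Ring | (476,411) | (251,104) |
| Pad | (98,254) | (516,300) |

The red tile is in the -50° nest.

Run:
```python
from h import *
t=lambda u,v:np.array([(u+.5)/4-.5+235,(v+.5)/4-.5+135]); s=lambda u,v:np.array([(u+.5)/4-.5+170,(v+.5)/4-.5+135])
P={}
for nm,a,b in [('lid',(107,425),(565,127)),('coaster',(692,460),(93,54)),('red',(446,231),(192,264)),('white',(302,135),(273,386)),('teal',(136,181),(443,406)),('ring',(476,409),(251,102)),('pad',(98,254),(516,300)),('bcap',(700,110),None)]:
    if b is None: print(nm,plane('top',t(*a),.14)); continue
    p,e=tri(t(*a),s(*b)); P[nm]=p
    print(nm,p.round(4),round(e,4))
for nm,z in(('red',.024),('white',.024),('teal',.024),('coaster',.006)):
    a={'red':(446,231),'white':(302,135),'teal':(136,181),'coaster':(692,460)}[nm]; P[nm]=plane('top',t(*a),z); print(nm,P[nm].round(4))
# pivot from tiles: rigid fit
an=np.radians([-50,0,50]);L=.14*np.c_[np.cos(an),np.sin(an)];Q=np.array([P[k][:2] for k in('red','white','teal')])
Lc=L-L.mean(0);Qc=Q-Q.mean(0);th=np.arctan2((Lc[:,0]*Qc[:,1]-Lc[:,1]*Qc[:,0]).sum(),(Lc*Qc).sum())
R=np.array([[np.cos(th),-np.sin(th)],[np.sin(th),np.cos(th)]]);piv=Q.mean(0)-R@L.mean(0)
print('piv',piv,np.degrees(th),'res',(Q-piv-L@R.T))
for k in('ring','pad','lid'):
    d=P[k][:2]-piv;print(k,np.linalg.norm(d),np.degrees(np.arctan2(d[1],d[0]))-np.degrees(th))
```

```text
lid [0.4983 0.0307 0.1486] 0.0008
coaster [ 0.474  -0.3638  0.0102] 0.0015
red [ 0.6302 -0.1979  0.0284] 0.0007
white [ 0.6979 -0.1018  0.0272] 0.0009
teal [0.6673 0.0124 0.0279] 0.0017
ring [ 0.5079 -0.2063  0.0686] 0.0009
pad [0.6083 0.0384 0.0953] 0.0048
bcap [ 0.68809352 -0.3387769   0.14      ]
red [ 0.6309 -0.199   0.024 ]
white [ 0.6986 -0.1025  0.024 ]
teal [0.6682 0.0116 0.024 ]
coaster [ 0.4738 -0.3644  0.006 ]
piv [ 0.56089739 -0.07801175] -10.046991280911072 res [[ 1.31279667e-04  3.47826825e-04]
 [-1.12656283e-04 -5.99887817e-05]
 [-1.86233836e-05 -2.87838044e-04]]
ring 0.13875387430691036 -102.39111088093242
pad 0.12571354631097797 77.88944362634506
lid 0.1254512037658787 129.95965671332468
```

Call:
step_arm([
  [0,0,0,0.441,87],
  [0,0,0,0.441,87],
  [0,0,0,0.441,87],
  [0,0,0,0.441,87],
  [0,0,0,0.441,87],
  [0,0,0,0.441,87],
], newtons=25)

```text
time_s: 0.6
tcp_pos: [0.3007, -0.6041, 0.2262]
eef_rot: [180.0, -0.0, -179.8]
contact_force: [-0.6, 0.1, 0.3]
gripper_width: 0.087
gripper_force: 0.0
```

Call:
step_arm([
  [-0.79,0.85,0,0,87],
  [-0.79,0.85,0,0,87],
  [-0.79,0.85,0,0,87],
  [-0.79,0.85,0,0,87],
  [-0.79,0.85,0,0,87],
  [-0.79,0.85,0,0,87],
  [-0.79,0.85,0,0,87],
  [-0.79,0.85,0,0,87],
  [-0.79,0.85,0,0,87],
  [-0.79,0.85,0,0,87],
])

```text
time_s: 1.43
tcp_pos: [0.4983, -0.3915, 0.2264]
eef_rot: [180.0, -0.0, -179.8]
contact_force: [-0.4, -0.1, -0.7]
gripper_width: 0.0868
gripper_force: 0.0
```

Call:
step_arm([
  [0,0.85,0,0,87],
  [0,0.85,0,0,87],
  [0,0.85,0,0,87],
  [0,0.85,0,0,87],
  [0,0.85,0,0,87],
  [0,0.85,0,0,87],
  [0,0.85,0,0,87],
  [0,0.85,0,0,87],
])

```text
time_s: 2.1
tcp_pos: [0.498, -0.18, 0.2269]
eef_rot: [-180.0, 0.0, -180.0]
contact_force: [1.0, 1.0, -0.2]
gripper_width: 0.0868
gripper_force: 0.0
```

Call:
step_arm([
  [0,0.84,0,0,87],
  [0,0.84,0,0,87],
  [0,0.84,0,0,87],
  [0,0.84,0,0,87],
  [0,0.84,0,0,87],
  [0,0.84,0,0,87],
  [0,0.84,0,0,87],
  [0,0.84,0,0,87],
])

```text
time_s: 2.77
tcp_pos: [0.4984, 0.0295, 0.2263]
eef_rot: [-180.0, -0.0, 180.0]
contact_force: [0.1, -0.1, 0.2]
gripper_width: 0.0872
gripper_force: 0.0
```

Call:
step_arm([
  [0,0.006,0.15,0,87],
  [0,0.006,0.27,0,87],
  [0,0.006,0.4,0,87],
  [0,0.006,0.5,0,87],
  [0,0.006,0.5,0,87],
  [0,0.006,0.5,0,87],
])

```text
time_s: 3.27
tcp_pos: [0.4978, 0.03, 0.101]
eef_rot: [-179.9, -0.2, 179.9]
contact_force: [0.2, 0.2, 1.0]
gripper_width: 0.0871
gripper_force: 0.0
```

Call:
step_arm([
  [0,0,0,0,40],
  [0,0,0,0,40],
  [0,0,0,0,40],
  [0,0,0,0,40],
  [0,0,0,0,40],
  [0,0,0,0,40],
  [0,0,0,0,40],
  [0,0,0,0,40],
  [0,0,0,0,40],
  [0,0,0,0,40],
], newtons=25)

```text
time_s: 4.1
tcp_pos: [0.4987, 0.0322, 0.1021]
eef_rot: [-180.0, 0.1, -180.0]
contact_force: [-0.5, -1.7, 5.2]
gripper_width: 0.0513
gripper_force: 25.0
```

Call:
step_arm([
  [0,0,-0.04,0,40],
  [0,0,-0.12,0,40],
  [0,0,-0.22,0,40],
  [0,0,-0.34,0,40],
  [0,0,-0.46,0,40],
  [0,0,-0.56,0,40],
  [0,0,-0.62,0,40],
  [0,0,-0.64,0,40],
  [0,0,-0.64,0,40],
], newtons=30)

```text
time_s: 4.85
tcp_pos: [0.4982, 0.0325, 0.2624]
eef_rot: [179.9, 0.1, 180.0]
contact_force: [0.1, 0.2, -4.5]
gripper_width: 0.0512
gripper_force: 30.0
```

Call:
step_arm([
  [0,-0.04,0,0,40],
  [0.01,-0.12,0,0,40],
  [0.02,-0.22,0,0,40],
  [0.03,-0.32,0,0,40],
  [0.04,-0.42,0,0,40],
  [0.05,-0.52,0,0,40],
  [0.05,-0.62,0,0,40],
  [0.05,-0.7,0,0,40],
  [0.05,-0.76,0,0,40],
  [0.05,-0.8,0,0,40],
  [0.05,-0.8,0,0,40],
])

```text
time_s: 5.77
tcp_pos: [0.4847, -0.1694, 0.2598]
eef_rot: [180.0, -0.2, 179.9]
contact_force: [0.4, 0.8, -4.2]
gripper_width: 0.0511
gripper_force: 30.0
```

Call:
step_arm([
  [0,-0.04,0,0,40],
  [0.01,-0.12,0,0,40],
  [0.02,-0.22,0,0,40],
  [0.03,-0.32,0,0,40],
  [0.04,-0.42,0,0,40],
  [0.05,-0.52,0,0,40],
  [0.05,-0.62,0,0,40],
  [0.05,-0.7,0,0,40],
  [0.05,-0.76,0,0,40],
  [0.05,-0.78,0,0,40],
  [0.05,-0.78,0,0,40],
])

```text
time_s: 6.68
tcp_pos: [0.4729, -0.3634, 0.2604]
eef_rot: [180.0, -0.1, 179.9]
contact_force: [0.1, -0.3, -4.1]
gripper_width: 0.051
gripper_force: 30.0
```

Run:
```python
from h import *
s=r.get_state();print(s['tcp_pos'],s['contact_force'],s['gripper_width'])
S=snap('scene','s1.png');T=snap('top','t1.png')
cv2.imwrite('pics/c1.png',cv2.resize(cv2.imread('pics/s1.png')[60:260,120:360],None,fx=3,fy=3))
```

```text
[ 0.47291812 -0.36338584  0.26042676] [ 0.07094262 -0.27166269 -4.1035238 ] 0.05103886020306167
```

View pics/c1.png

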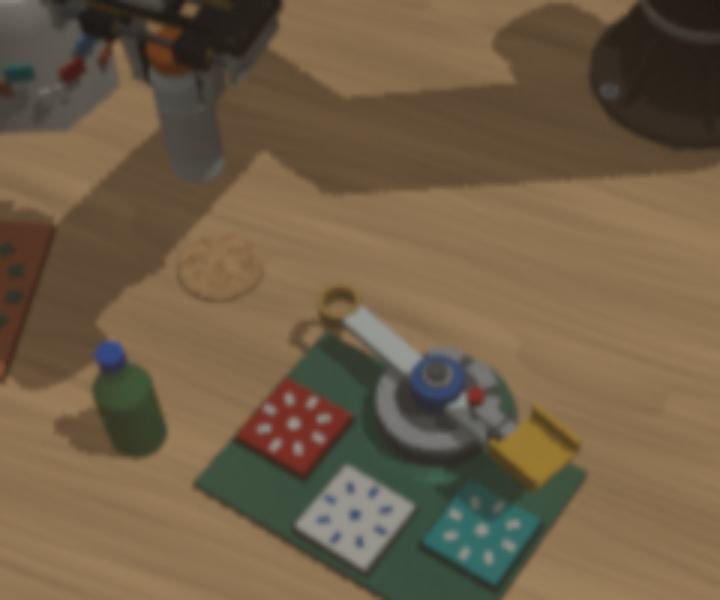

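The jar hangs upright in the gripper, with its base at crop (195,165) just above the coaster at (220,265). I'll lower it.

Call:
step_arm([
  [-0.004,0,0.06,0,40],
  [-0.004,0,0.16,0,40],
  [-0.004,0,0.28,0,40],
  [-0.004,0,0.4,0,40],
  [-0.004,0,0.5,0,40],
  [-0.004,0,0.56,0,40],
  [-0.004,0,0.585,0,40],
  [-0.004,0,0.59,0,40],
  [-0.004,0,0.59,0,40],
])

```text
time_s: 7.53
tcp_pos: [0.4749, -0.3625, 0.1147]
eef_rot: [-180.0, 0.0, -179.9]
contact_force: [0.9, -0.1, -3.1]
gripper_width: 0.0511
gripper_force: 30.0
```

Call:
step_arm([
  [0,0,0.004,0,40],
  [0,0,0.008,0,40],
  [0,0,0.012,0,40],
  [0,0,0.012,0,40],
])

```text
time_s: 7.87
tcp_pos: [0.4744, -0.3628, 0.1116]
eef_rot: [-180.0, 0.1, 180.0]
contact_force: [0.2, 0.9, -4.7]
gripper_width: 0.051
gripper_force: 30.0
```

Call:
step_arm([
  [0,0,0.004,0,40],
  [0,0,0.008,0,40],
  [0,0,0.01,0,40],
  [0,0,0.01,0,40],
])

```text
time_s: 8.2
tcp_pos: [0.4741, -0.3628, 0.1084]
eef_rot: [180.0, -0.0, 180.0]
contact_force: [0.2, -0.2, -4.2]
gripper_width: 0.0512
gripper_force: 30.0
```

Call:
step_arm([
  [0,0,0.003,0,40],
  [0,0,0.006,0,40],
  [0,0,0.006,0,40],
])

```text
time_s: 8.45
tcp_pos: [0.4749, -0.3631, 0.1081]
eef_rot: [-180.0, 0.1, -180.0]
contact_force: [0.2, 1.1, 3.6]
gripper_width: 0.0512
gripper_force: 30.0
```

Call:
step_arm([
  [0,0,0,0,52],
  [0,0,0,0,56],
  [0,0,0,0,60],
  [0,0,0,0,70],
  [0,0,0,0,80],
  [0,0,0,0,87],
  [0,0,0,0,87],
  [0,0,0,0,87],
  [0,0,0,0,87],
  [0,0,0,0,87],
])

```text
time_s: 9.28
tcp_pos: [0.4742, -0.3628, 0.1071]
eef_rot: [180.0, -0.0, 180.0]
contact_force: [0.4, -0.1, 0.2]
gripper_width: 0.0868
gripper_force: 0.0
```

Call:
step_arm([
  [0,0,-0.05,0,87],
  [0,0,-0.15,0,87],
  [0,0,-0.27,0,87],
  [0,0,-0.4,0,87],
  [0,0,-0.5,0,87],
  [0,0,-0.6,0,87],
  [0,0,-0.6,0,87],
])

```text
time_s: 9.87
tcp_pos: [0.4762, -0.3642, 0.2631]
eef_rot: [-179.7, 0.4, -180.0]
contact_force: [-0.2, 0.2, 0.4]
gripper_width: 0.0868
gripper_force: 0.0
```

Call:
step_arm([
  [0,0.83,0,0,0],
  [0,0.83,0,0,0],
  [0,0.83,0,0,0],
  [0,0.83,0,0,0],
  [0,0.83,0,0,0],
  [0,0.83,0,0,0],
  [0,0.83,0,0,0],
  [0,0.83,0,0,0],
])

```text
time_s: 10.53
tcp_pos: [0.4744, -0.155, 0.2572]
eef_rot: [-180.0, 0.0, -179.9]
contact_force: [0.8, -0.1, -0.8]
gripper_width: 0.0392
gripper_force: 0.0
```

Call:
step_arm([
  [-0.556,0.83,0,0.372,0],
  [-0.556,0.83,0,0.372,0],
  [-0.556,0.83,0,0.372,0],
  [-0.556,0.83,0,0.372,0],
  [-0.556,0.83,0,0.372,0],
  [-0.556,0.83,0,0.372,0],
  [-0.556,0.83,0,0.372,0],
  [-0.556,0.83,0,0.372,0],
  [-0.556,0.83,0,0.372,0],
])

```text
time_s: 11.28
tcp_pos: [0.6133, 0.0509, 0.256]
eef_rot: [-179.9, -0.1, 157.6]
contact_force: [-0.7, -0.0, 0.3]
gripper_width: 0.0002
gripper_force: 0.0
```

Call:
step_arm([
  [0,0,0.15,0,0],
  [0,0,0.3,0,0],
  [0,0,0.4,0,0],
  [0,0,0.5,0,0],
  [0,0,0.54,0,0],
  [0,0,0.54,0,0],
  [0,0,0.54,0,0],
])

```text
time_s: 11.87
tcp_pos: [0.6135, 0.051, 0.1229]
eef_rot: [-180.0, 0.0, 157.6]
contact_force: [0.6, 0.4, 1.0]
gripper_width: 0.0004
gripper_force: 0.0
```

Run:
```python
from h import *
S=snap('scene','s2.png');T=snap('top','t2.png')
s=r.get_state();print(s['tcp_pos'],s['eef_rot'],s['contact_force'],s['gripper_width'])
c1=blob(T,(5,170,120),(16,255,255),(380,200,450,275));c2=blob(S,(5,170,120),(16,255,255),(175,80,225,150))
print(c1[:2],c2[:2],tri(c1[0],c2[0]))
a=cv2.resize(cv2.imread('pics/s2.png')[90:240,170:350],None,fx=4,fy=4)
cv2.imwrite('pics/c2.png',a)
```

```text
[0.61442601 0.05190352 0.12414235] [1.79900531e+02 1.40339781e-01 1.57654210e+02] [-0.63141636  0.17664772  0.29278415] 0.0004840289301890256
(array([426.54258675, 248.27129338]), array([416, 239,  21,  20, 317], dtype=int32)) (array([185.81102362, 116.37795276]), array([179, 111,  15,  11, 127], dtype=int32)) (array([ 0.47508434, -0.36311334,  0.15531284]), np.float64(0.0007280220043232384))
```

View pics/c2.png

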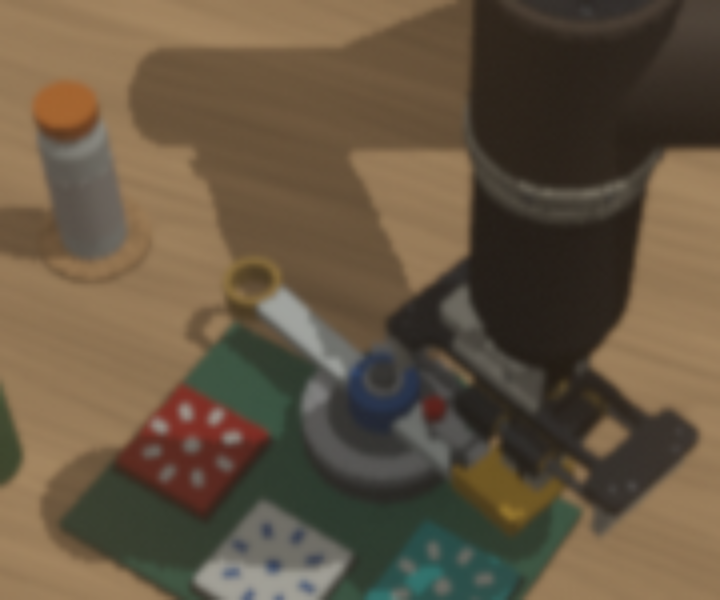

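The jar stands upright and centred on the coaster: its lid is at crop (66,108), which works out to (0.475, -0.363, 0.155). The shut fingers are above the pad, near crop (525,460). Now I press.

Call:
step_arm([
  [0,0,0.06,0,0],
  [0,0,0.12,0,0],
  [0,0,0.12,0,0],
  [0,0,0.12,0,0],
])

```text
time_s: 12.3
tcp_pos: [0.6136, 0.0522, 0.0931]
eef_rot: [180.0, 0.0, 157.7]
contact_force: [-0.3, 0.3, 0.7]
gripper_width: 0.0005
gripper_force: 0.0
```

Call:
step_arm([
  [0,0,0.01,0,0],
  [0,0,0.02,0,0],
  [0,0,0.03,0,0],
  [0,0,0.032,0,0],
  [0,0,0.032,0,0],
])

```text
time_s: 12.72
tcp_pos: [0.6146, 0.0525, 0.0857]
eef_rot: [179.9, 0.1, 157.7]
contact_force: [-0.8, -0.8, 7.2]
gripper_width: 0.0008
gripper_force: 3.2
```

Call:
step_arm([
  [0,0,0.01,0,0],
  [0,0,0.02,0,0],
  [0,0,0.026,0,0],
  [0,0,0.026,0,0],
  [0,0,0.026,0,0],
])

```text
time_s: 13.13
tcp_pos: [0.6145, 0.052, 0.0795]
eef_rot: [180.0, 0.1, 157.7]
contact_force: [-1.5, -1.8, 7.8]
gripper_width: 0.0006
gripper_force: 3.8
```

Call:
step_arm([
  [0,0,0.006,0,0],
  [0,0,0.01,0,0],
  [0,0,0.01,0,0],
  [0,0,0.01,0,0],
])

```text
time_s: 13.47
tcp_pos: [0.6143, 0.0516, 0.0772]
eef_rot: [180.0, 0.1, 157.7]
contact_force: [-1.8, -4.1, 10.4]
gripper_width: 0.0004
gripper_force: 4.1
```

Call:
step_arm([
  [0,0,0.004,0,0],
  [0,0,0.006,0,0],
  [0,0,0.006,0,0],
])

```text
time_s: 13.72
tcp_pos: [0.6143, 0.0515, 0.0757]
eef_rot: [180.0, 0.1, 157.7]
contact_force: [-1.3, -3.0, 10.6]
gripper_width: 0.0005
gripper_force: 4.2
```

Call:
step_arm([
  [0.0244,-0.0005,0,-0.0417,0],
  [0.0488,-0.0021,0,-0.0833,0],
  [0.073,-0.0048,0,-0.125,0],
  [0.0972,-0.0085,0,-0.1667,0],
  [0.0972,-0.0085,0,-0.1667,0],
])

```text
time_s: 14.13
tcp_pos: [0.5907, 0.0595, 0.0759]
eef_rot: [180.0, 0.2, 167.9]
contact_force: [-1.0, -2.1, 8.8]
gripper_width: 0.0003
gripper_force: 4.2
```

Call:
step_arm([
  [0.0244,-0.0005,0,-0.0417,0],
  [0.0488,-0.0021,0,-0.0833,0],
  [0.073,-0.0048,0,-0.125,0],
  [0.0972,-0.0085,0,-0.1667,0],
  [0.121,-0.0133,0,-0.2083,0],
  [0.145,-0.019,0,-0.25,0],
  [0.168,-0.026,0,-0.2917,0],
  [0.1915,-0.0338,0,-0.3333,0],
  [0.214,-0.0426,0,-0.375,0],
  [0.2367,-0.0525,0,-0.4167,0],
  [0.2367,-0.0525,0,-0.4167,0],
])

```text
time_s: 15.05
tcp_pos: [0.5305, 0.0602, 0.0757]
eef_rot: [180.0, 0.3, -167.1]
contact_force: [-2.0, 2.0, 8.0]
gripper_width: 0.0003
gripper_force: 4.4
```

```bash
cat >> h.py <<'E'
piv=np.array([.5609,-.078]); th0=-10.05
def armang(T):
    "arm angle (deg from pivot x) from ring (brass) at z=.06 via top view: arm's grey-white bar is robust too"
    h=cv2.cvtColor(T,cv2.COLOR_RGB2HSV); m=cv2.inRange(h,(14,120,60),(30,255,200))
    return m
E
python3 - <<'E'
from h import *
s=r.get_state();print(s['tcp_pos'],s['eef_rot'],s['contact_force'])
S=snap('scene','s3.png');T=snap('top','t3.png')
d=s['tcp_pos'][:2]-piv;print(np.linalg.norm(d),np.degrees(np.arctan2(d[1],d[0]))-th0)
a=cv2.resize(cv2.imread('pics/s3.png')[125:245,180:340],None,fx=4,fy=4)
b=cv2.resize(cv2.imread('pics/t3.png')[150:270,240:400],None,fx=4,fy=4)
cv2.imwrite('pics/c3.png',cv2.resize(np.hstack([a,b]),None,fx=.62,fy=.62))
E
```

```text
[0.53052259 0.06016824 0.07573654] [ 179.95010293    0.26736949 -167.11173121] [-1.99584002  2.03850826  7.99103936]
0.14146819656684884 112.44966485245142
```

View pics/c3.png

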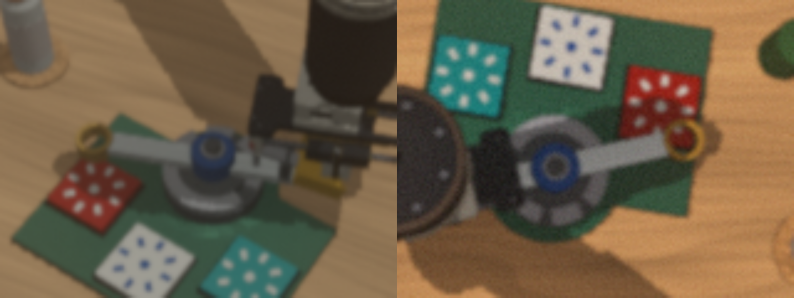

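The arm is swinging with the finger. In the top panel the ring is at composite (685,140) and the red tile's centre at (662,102), so there is still some way to go. Now to work out the ring angle.

```bash
cat >> h.py <<'E'
def ring(T):
    m=cv2.inRange(cv2.cvtColor(T,cv2.COLOR_RGB2HSV),(13,130,50),(30,255,255)); best=[]
    for a in np.arange(-115,-35,.5):   # brass share on a 19.5 mm circle at z=.067 about each candidate angle
        w=np.radians(a+th0); c=piv+.14*np.array([np.cos(w),np.sin(w)])
        q=np.array([proj('top',[c[0]+.0195*np.cos(t),c[1]+.0195*np.sin(t),.067]) for t in np.linspace(0,6.28,48)]).round().astype(int)
        best.append((m[q[:,1],q[:,0]].mean(),a))
    b=np.array(best); k=b[b[:,0]>.93*b[:,0].max()]; return k[:,1].mean(),k[:,0].max()/255,len(k)
E
python3 - <<'E'
from h import *
for u in((685-397)/2.48+240,140/2.48+150),:
    p=plane('top',u,.067)[:2];d=p-piv;print(np.linalg.norm(d),np.degrees(np.arctan2(d[1],d[0]))-th0)
u=((476.5)/4-.5+235,(409.5)/4-.5+135);d=plane('top',u,.067)[:2]-piv;print('start',np.degrees(np.arctan2(d[1],d[0]))-th0)
E
```

```text
0.14088989970879867 -69.13038974666148
start -102.20075429821452
```

Call:
step_arm([
  [0.0342,-0.001,0,-0.0583,0],
  [0.0682,-0.0042,0,-0.1167,0],
  [0.102,-0.0094,0,-0.175,0],
  [0.1355,-0.0166,0,-0.2333,0],
  [0.1355,-0.0166,0,-0.2333,0],
])

```text
time_s: 15.57
tcp_pos: [0.4974, 0.0487, 0.0752]
eef_rot: [180.0, 0.2, -153.1]
contact_force: [-2.9, 5.1, 7.6]
gripper_width: 0.0005
gripper_force: 4.5
```

Call:
step_arm([
  [0,0,-0.012,0,0],
  [0,0,-0.024,0,0],
  [0,0,-0.036,0,0],
  [0,0,-0.036,0,0],
])

```text
time_s: 15.9
tcp_pos: [0.4971, 0.0483, 0.0843]
eef_rot: [180.0, 0.1, -153.3]
contact_force: [-7.8, 2.1, 15.7]
gripper_width: 0.0002
gripper_force: 7.9
```

```bash
sed -i '/^def ring/,$d;/^def armang/,/return m/d' h.py
cat >> h.py <<'E'
def ang(u,z):
    d=plane('top',u,z)[:2]-piv; return np.linalg.norm(d),np.degrees(np.arctan2(d[1],d[0]))-th0
def ring(T):
    "brass blob box centre, top view"
    c,s,m=blob(T,(17,110,40),(30,255,255),(325,165,375,245)); return ang((s[0]+s[2]/2-.5,s[1]+s[3]/2-.5),.067),s
E
python3 - <<'E'
from h import *
s=r.get_state();print(s['tcp_pos'],s['contact_force'])
d=s['tcp_pos'][:2]-piv;print(np.linalg.norm(d),np.degrees(np.arctan2(d[1],d[0]))-th0)
T0=cv2.imread('pics/t3.png')[...,::-1].copy();T=snap('top','t4.png');snap('scene','s4.png')
for t in(T0,T):print(ring(t))
E
```

```text
[0.49711411 0.04830354 0.08426223] [-7.81641622  2.14161384 15.6603096 ]
0.1414963799246378 126.84471715519632
((np.float64(0.1405307528722912), np.float64(-69.1533137342483)), array([349, 199,  15,  16,  98], dtype=int32))
((np.float64(0.14788393048155016), np.float64(-52.85852262471623)), array([349, 186,   9,  11,  28], dtype=int32))
```

Run:
```python
from h import *
s=r.get_state();print(s['time_s'],s['contact_force'],s['moment'])
a=cv2.resize(cv2.imread('pics/s4.png')[130:240,180:330],None,fx=5,fy=5,interpolation=2)
cv2.imwrite('pics/c4.png',a)
```

```text
16.0 [-7.74548111  3.76182985  8.91850326] [1.24879519 2.44244247 0.00680543]
```

View pics/c4.png

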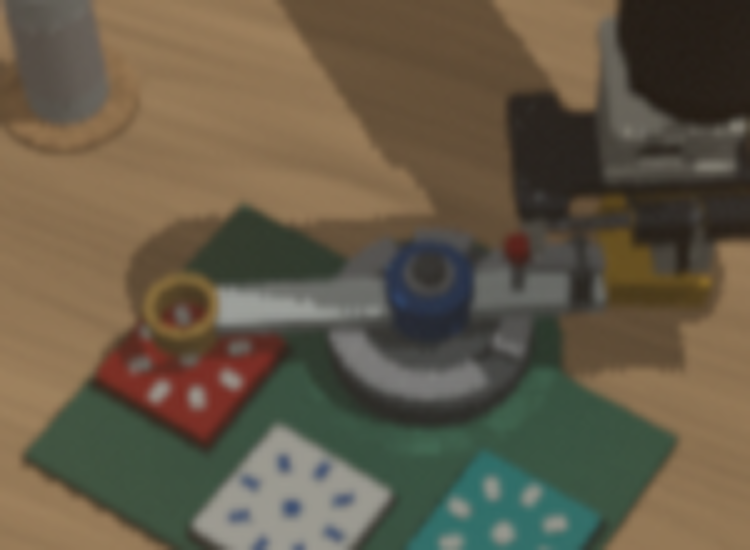

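The ring rim is at crop (182,300), partly over the red tile (centre about (195,375)), so it is still several degrees short. The red collar is at (517,245) and the plunger is up.

Run:
```python
from h import *
for u,z in(((216,189.6),.067),(((251.5)/4-.5+170,102.5/4-.5+135),.067)):
    d=plane('scene',u,z)[:2]-piv;print(np.linalg.norm(d),np.degrees(np.arctan2(d[1],d[0]))-th0)
```

```text
0.1385201482196572 -54.91200206910868
0.13937206410358036 -102.78514049640734
```

Call:
step_arm([
  [0.0098,-0.0001,-0.004,-0.0167,0],
  [0.0195,-0.0003,-0.004,-0.0333,0],
  [0.0293,-0.0008,-0.004,-0.05,0],
  [0.0293,-0.0008,-0.004,-0.05,0],
])

```text
time_s: 16.33
tcp_pos: [0.4917, 0.0453, 0.0849]
eef_rot: [180.0, 0.2, -150.2]
contact_force: [-2.3, 5.2, 6.9]
gripper_width: 0.0006
gripper_force: 3.6
```

Call:
step_arm([
  [0.005,0,0,-0.0083,0],
  [0.0098,-0.0001,0,-0.0167,0],
  [0.0098,-0.0001,0,-0.0167,0],
])

```text
time_s: 16.58
tcp_pos: [0.4898, 0.0441, 0.0849]
eef_rot: [-180.0, 0.2, -149.3]
contact_force: [-2.4, 4.8, 6.9]
gripper_width: 0.0003
gripper_force: 3.6
```

Call:
step_arm([
  [0.005,0,0,-0.0083,0],
  [0.0098,-0.0001,0,-0.0167,0],
  [0.0098,-0.0001,0,-0.0167,0],
])

```text
time_s: 16.83
tcp_pos: [0.4877, 0.0429, 0.0849]
eef_rot: [-180.0, 0.2, -148.3]
contact_force: [-2.6, 5.4, 6.6]
gripper_width: 0.0002
gripper_force: 3.6
```

Run:
```python
from h import *
s=r.get_state();print(s['tcp_pos'],s['contact_force'])
d=s['tcp_pos'][:2]-piv;print(np.linalg.norm(d),np.degrees(np.arctan2(d[1],d[0]))-th0)
snap('scene','s5.png')
a=cv2.imread('pics/s5.png')
for f in('s4','s5'):
    S=cv2.imread(f'pics/{f}.png')[...,::-1].copy()
    c,st,m=blob(S,(15,110,50),(30,255,255),(195,175,235,215)); print(f,c,st)
```

```text
[0.48773705 0.0428955  0.08491827] [-2.58131519  5.38151566  6.61664699]
0.14131008497279157 131.23128322551688
s4 [214.29  189.925] [205 178  18  23 200]
s5 [214.7202381  193.61904762] [206 183  17  21 168]
```

Run:
```python
from h import *
d=plane('scene',(216.5,193.6),.067)[:2]-piv;print(np.linalg.norm(d),np.degrees(np.arctan2(d[1],d[0]))-th0)
```

```text
0.13740444659547893 -49.21097987751354
```

Call:
step_arm([
  [0,0,-0.004,0,0],
  [0,0,-0.008,0,0],
  [0,0,-0.008,0,0],
])

```text
time_s: 17.13
tcp_pos: [0.4877, 0.0429, 0.0869]
eef_rot: [180.0, 0.2, -148.3]
contact_force: [-2.9, 6.0, 6.1]
gripper_width: 0.0002
gripper_force: 3.3
```

The pad still pushes up at 0.087 m, which is above its riding height, so the plunger is entering the notch. I'll lift clear.

Call:
step_arm([
  [0,0,-0.008,0,0],
  [0,0,-0.016,0,0],
  [0,0,-0.024,0,0],
  [0,0,-0.024,0,0],
])

```text
time_s: 17.47
tcp_pos: [0.4869, 0.0419, 0.0922]
eef_rot: [-180.0, 0.1, -148.3]
contact_force: [0.3, -0.6, 0.4]
gripper_width: 0.0003
gripper_force: 0.0
```

Call:
step_arm([
  [0.03,0,0,0,0],
  [0.04,0,0,0,0],
  [0.04,0,0,0,0],
  [0.04,0,0,0,0],
])

```text
time_s: 17.8
tcp_pos: [0.4777, 0.0362, 0.0915]
eef_rot: [-180.0, -0.0, -148.3]
contact_force: [-0.1, 0.6, 0.8]
gripper_width: 0.0005
gripper_force: 0.0
```

Call:
step_arm([
  [0.006,0,0,0,0],
  [0.012,0,0,0,0],
  [0.012,0,0,0,0],
])

```text
time_s: 18.05
tcp_pos: [0.4752, 0.0348, 0.0915]
eef_rot: [180.0, -0.0, -148.3]
contact_force: [0.0, 0.6, 0.3]
gripper_width: 0.0003
gripper_force: 0.0
```

Call:
step_arm([
  [0.004,0,0,0,0],
  [0.008,0,0,0,0],
  [0.008,0,0,0,0],
])

```text
time_s: 18.3
tcp_pos: [0.4737, 0.0339, 0.0916]
eef_rot: [-180.0, 0.0, -148.3]
contact_force: [0.7, 0.4, -0.3]
gripper_width: 0.0003
gripper_force: 0.0
```

Call:
step_arm([
  [0.004,0,0,0,0],
  [0.008,0,0,0,0],
  [0.008,0,0,0,0],
])

```text
time_s: 18.55
tcp_pos: [0.4727, 0.0332, 0.0918]
eef_rot: [-180.0, 0.1, -148.3]
contact_force: [2.8, 0.3, -2.0]
gripper_width: 0.0006
gripper_force: 1.5
```

Run:
```python
from h import *
s=r.get_state();print(s['tcp_pos'],s['contact_force'])
snap('scene','s6.png');snap('top','t6.png')
a=cv2.resize(cv2.imread('pics/s6.png')[140:230,195:325],None,fx=6,fy=6,interpolation=2)
cv2.imwrite('pics/c6.png',a)
```

```text
[0.47274222 0.03319214 0.09176001] [ 2.82898003  0.28274328 -2.03245504]
```

View pics/c6.png

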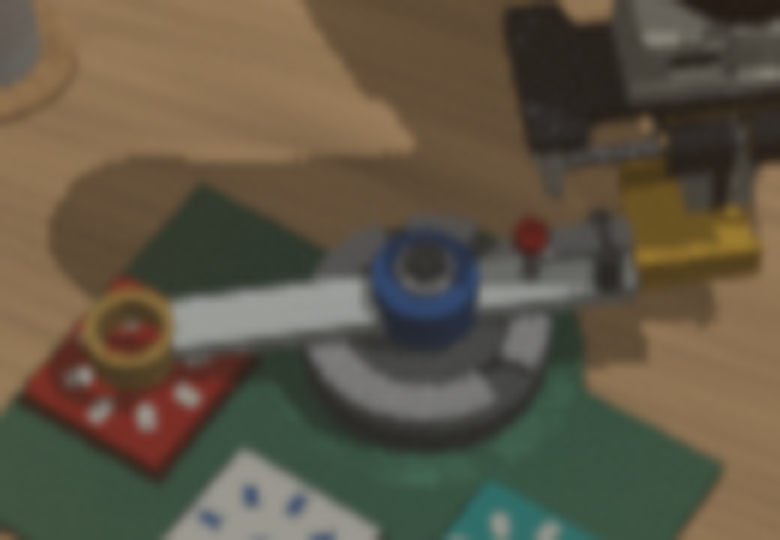

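Run:
```python
from h import *
def sc(P): u=proj('scene',P); return ((u-[195,140]+.5)*6-.5).round(1)
def pt(a,rad,z): w=np.radians(a+th0); return [piv[0]+rad*np.cos(w),piv[1]+rad*np.sin(w),z]
for a in(-53,-51.5,-50,-48.5): print(a,sc(pt(a,.14,.067)),sc(pt(a+180,.05,.08)))
# heights of the collar: start (home) vs now
col=lambda f,b:blob(cv2.imread(f)[...,::-1].copy(),(172,130,90),(180,255,255),b)[:2]
t0=col('pics/top0.png',(278,200,300,218)); s0=col('pics/scene0.png',(272,183,286,200)); print(t0,s0,tri(t0[0],s0[0]))
for k in '56':
    b=col(f'pics/s{k}.png',(275,170,296,190)); print(b)
    try:
        t=col(f'pics/t{k}.png',(275,200,310,240)); print(t,tri(t[0],b[0]))
    except Exception as e: print('no top')
z0=tri(t0[0],s0[0])[0][2]
for dz in(0,.005,.01):print(dz,[proj('scene',pt(a,.05,z0+dz)).round(1) for a in(128.5,130,131.5)])
print(proj('scene',pt(77.7,.05,z0)))
```

```text
-53 [125.2 308.4] [529.  269.3]
-51.5 [125.3 314.9] [528.8 267. ]
-50 [125.7 321.3] [528.4 264.7]
-48.5 [126.2 327.8] [528.  262.4]Traceback (most recent call last):
  File "<stdin>", line 7, in <module>
  File "<stdin>", line 6, in <lambda>
  File "h.py", line 22, in blob
    i=1+np.argmax(s[1:,4]); return c[i],s[i],l==i
        ~~~~~~~~~^^^^^^^^^
    return _wrapfunc(a, 'argmax', axis=axis, out=out, **kwds)
    return bound(*args, **kwds)
ValueError: attempt to get argmax of an empty sequence
```

Run:
```python
from h import *
def pt(a,rad,z): w=np.radians(a+th0); return [piv[0]+rad*np.cos(w),piv[1]+rad*np.sin(w),z]
def col(f,b):
    c,s,_=blob(cv2.imread(f)[...,::-1].copy(),(0,150,70),(6,255,255),b); return c
t0=col('pics/top0.png',(278,200,300,218)); s0=col('pics/scene0.png',(272,183,286,200)); p,e=tri(t0,s0);print(p,e)
z0=p[2];rr=np.linalg.norm(p[:2]-piv);print(rr)
print('home',proj('scene',pt(130,rr,z0)),'riding',proj('scene',pt(130,rr,z0+.01)))
print('s6',col('pics/s6.png',(275,170,296,190)),'s5',col('pics/s5.png',(275,165,296,190)))
print('s4',col('pics/s4.png',(275,165,296,190)),'exp home',proj('scene',pt(125.3,rr,z0)),'up',proj('scene',pt(125.3,rr,z0+.01)))
```

```text
[ 0.57965933 -0.03104221  0.10271691] 0.0018865619740955255
0.0505662598211732
home [282.99160814 178.98226104] riding [283.05301006 176.86819543]
s6 [283.         178.64705882] s5 [283.  177.5]
s4 [282.90909091 178.63636364] exp home [283.13052474 180.19752818] up [283.19296161 178.08791658]
```

The ring is at crop (128,322), which matches -50°. The collar height matches home, and a push on the cheek met resistance, so the arm is locked. I'll back off, retract and make a final check.

Call:
step_arm([
  [-0.03,0,0,0,0],
  [-0.06,0,0,0,0],
  [-0.06,0,-0.1,0,0],
  [-0.06,0,-0.25,0,0],
  [-0.06,0,-0.4,0,0],
  [-0.06,0,-0.55,0,0],
  [-0.06,0.3,-0.6,0,0],
  [-0.06,0.5,-0.6,0,0],
  [-0.06,0.7,-0.6,0,0],
  [-0.06,0.8,-0.6,0,0],
  [-0.06,0.8,-0.6,0,0],
])

```text
time_s: 19.57
tcp_pos: [0.3784, 0.2127, 0.242]
eef_rot: [180.0, 0.0, -148.3]
contact_force: [0.1, 1.0, -0.9]
gripper_width: 0.0004
gripper_force: 0.0
```

Run:
```python
from h import *
def pt(a,rad,z): w=np.radians(a+th0); return [piv[0]+rad*np.cos(w),piv[1]+rad*np.sin(w),z]
S=snap('scene','s7.png');T=snap('top','t7.png')
def rows(n,im,lo,hi,b):
    try: return blob(im,lo,hi,b)[:2]
    except Exception: return None
print('collar',rows('s',S,(0,150,70),(6,255,255),(275,170,296,190)))
a=rows('t',T,(17,170,100),(30,255,255),(240,190,300,270));b=rows('s',S,(17,170,100),(30,255,255),(285,150,335,200));print('pad',a,b)
if a and b: p,e=tri(a[0],b[0]);d=p[:2]-piv;print(p,e,np.linalg.norm(d),np.degrees(np.arctan2(d[1],d[0]))-th0)
a=rows('t',T,(5,170,120),(16,255,255),(380,200,450,275));b=rows('s',S,(5,170,120),(16,255,255),(175,80,225,150));print('lid',tri(a[0],b[0]))
f=cv2.resize(cv2.imread('pics/s7.png')[100:240,130:340],None,fx=3.8,fy=3.8,interpolation=2);cv2.imwrite('pics/c7.png',f)
```

```text
collar (array([283.  , 178.35]), array([281, 176,   5,   6,  20], dtype=int32))
pad (array([262.31343284, 242.8619403 ]), array([247, 228,  32,  31, 536], dtype=int32)) (array([309.2027027, 176.8018018]), array([299, 170,  22,  14, 222], dtype=int32))
[0.49520856 0.02904936 0.09558453] 0.00035145459750308186 0.125598293372785 131.58559140249736
lid (array([ 0.47473391, -0.36311635,  0.15570432]), np.float64(0.0007616302608099003))
```

View pics/c7.png

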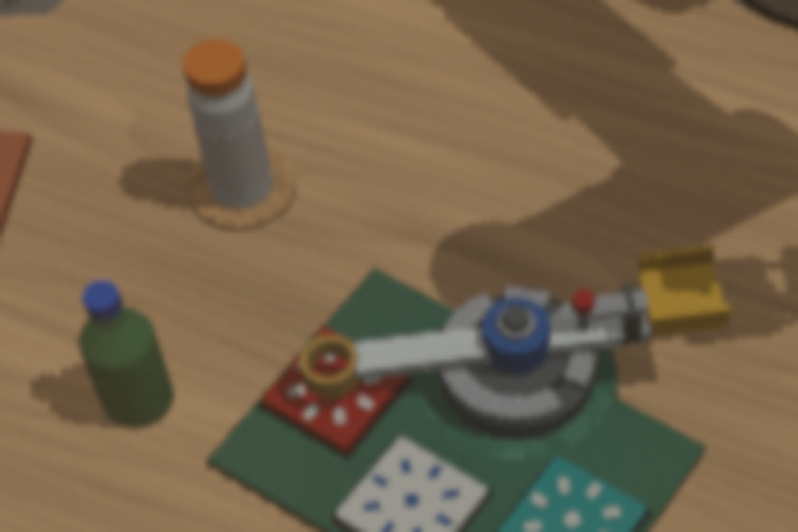

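The ring at crop (330,360) is over the red tile. The pad is back at its rest height (0.096 m, against 0.093 m at the start and about 12 mm lower if riding on the drum). The jar stands on the coaster and the bottle is undisturbed.

```bash
python3 -c "
from plant import workorder; print(workorder.close_job())"
```

```text
the job is handed in; nothing more can be done
None
```

I stood the jar upright on the coaster, then swung the arm until the ring was over the red tile and the plunger dropped home to lock it; the job was handed in at about 20 s, but no verdict came back.

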